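# Isolate the marking machine and hold its cover open

### The arm

A 6-joint arm with a two-finger parallel gripper is mounted at the origin on the work surface. World frame = base frame: x ahead of the robot, y to its left, z up, the work surface at z = 0. Lengths are in m, angles in rad, forces in N, time in s.
With the tool pointing down it reaches from about 0.3 to 0.875 m from the base axis. Payload 6.4 kg.
Tool frame: the origin (TCP) lies midway between the tips of the shut fingers; the grasp point (between the pads) lies 19 mm behind it (ctrl.pinch_z is the distance from the TCP to the grasp point, in m); z points along the fingers, y is the line along which they close (so a half turn about z gives the same grasp; the last joint's range is limited). The gripper opens to 85 mm and grips with 20 to 120 N. Pads are 22 mm wide; open, the fingers measure 114 mm over their backs; the gripper's body (76 mm by 85 mm) begins 54 mm behind the grasp point. The pads swing forward as they close: fully open they stand 13 mm farther back than shut.
Start: joints at [1.009, 0.181, 1.607, -0, 1.354, -0.206], TCP at [0.2, 0.539, 0.231] pointing down, gripper open.
Joint ranges: [-2.99, 2.99], [-0.89, 2.07], [0.3, 2.58], [-1.14, 4.28], [0, 2.63], [-3.12, 3.12]. Speed limits (rad/s): [2.57, 2.57, 3.01, 3.14, 3.14, 3.14].

### API

Orientations are given as a unit quaternion [w, x, y, z].
In Python, from bench import ctrl gives the robot as it stands.
- The arm moves only by the tool apply_moves, never from a script. Its argument "moves" is a list of rows, each an object with "jaw": the opening, from 0 (shut) to 1 (fully open); "offset": the shift along the tool's x, y, z in mm, a list of three; "rot": the turn, a rotation vector about the tool's x, y, z in degrees, a list of three. In form: [{"jaw": jaw, "offset": [dx, dy, dz], "rot": [ax, ay, az]}, ...]. A call has exactly 5 rows; each row shifts and turns the commanded pose from where the row before left it, along the tool's axes as they then stand; what a row does not reach is not made up. A row lasts 1/8 s, in which the tool goes at most 62.5 mm and 10.7 degrees, less where a joint would pass 70% of its speed; a pose out of reach is approached as far as the arm can. A call is refused whole if a number of a shift passes 62.5 or a number of a turn 10.7, either way. A call with a gripper value outside its range is refused whole. The fingers move at their own pace and stop on an object; the grip force is fixed at half the most. Time passes only in rows, so rows that do not move let the fingers close, or fill a call up. It gives the time, the measured TCP pose, the force, the opening and the grip force at its end, in the units of the state.
- ctrl.get_obs(): the state, without advancing time (a new reading comes with each control period).
- ctrl.camera(name): name is "side" or "top" or "wrist"; returns (picture, depth): 384x512x3 uint8, red, green, blue; 384x512 float32, m along the optical axis (not along the pixel's ray), 0 where there is no reading.
- ctrl.camera_params(name): a dict with "K" (3x3 intrinsics, pixels), "cam_to_world" (4x4, takes a point from camera to world coordinates); the wrist camera has in their place "mount" (4x4, takes a point from camera to tool coordinates, whose origin is the TCP and whose axes are the flange's). Camera axes: x right, y down, z forward; pixel columns grow to the right and rows downward; lengths in m; the calibration is good to about 2 mm. The wrist camera is an equidistant fisheye: a pixel r from the principal point sees the ray r / f radians off the axis. A picture is of the moment at which its call begins: read the wrist's pose just before it. camera_params takes no time and is no camera call.
- ctrl.hand_in(): hands the job in; it is judged then, once.
Trained networks look in the newest picture that a camera, given by its name, has taken for a name from the list of things; names that differ only in an ending like _2 or _b are one class to them, and where a whole thing is asked for, a point or a joint stands for the part that bears it (a point fixed in the world has none). Each returns a list of dicts, best first, with "score" (0 to 1); they miss things now and then, are a little off and sometimes report something else, mostly with a low value. They report only what shows in the picture. A call takes as long as a camera call. They do not tell look-alikes from the thing itself.
- ctrl.outline_of(camera, target): "region" (384x512 bool, what is visible of it) and "position" ([column, row] in pixels, amid what is visible of it).
The state is a dict: "time_s": time; "q": joint angles; "dq": joint speeds; "joint_efforts": joint torques, N m; "eef_pos": TCP position; "eef_rot": TCP orientation; "wrist_force": force on the tool from outside, world axes, zero at the start; "torque": the same for the moment, N m; "opening": opening from 0.0 (shut) to 1.0 (fully open); "grasp_force": force on a finger pad.
Only numpy, scipy, OpenCV 4.12 (cv2) and the standard library are available. Lean on these libraries where they do the work, as an engineer would, in place of code of your own. Each camera call takes 0.05 s, during which the arm holds its last target. There are 200 camera calls.

### The job

Flip the machine's isolator lever right over to off (leaning the other way, home against its stop) while the cover is still shut. Then lift the marking machine's hinged cover by its pull handle and hold it at 45 degrees from shut, so that I can reach in for the strip: the cover falls shut by itself, so finish still holding it there in the gripper, keeping it still. Leave everything else on the bench where it is.

Things in the scene. Friction and masses are not known exactly. Their poses are not given: they have to be found in the camera images.
- machine: Grey box-shaped marking machine, fixed to the bench, 220 mm deep (its x) by 280 mm wide (its y) by 110 mm high, with a flat see-through cover on top framed in black. Origin at the centre of its underside, z up; its x points from the handle edge (front, towards the robot) to the hinge edge. Its bed inside lies about 53 mm above the bench.
- cover_hinge (a point): Mid-point of the cover's hinge axis, at the machine's back: 105 mm along the machine's x from its origin and 112 mm up. The axis runs along the machine's y.
- cover_handle (a point): Centre of the bar of the cover's pull handle: a plain round wooden bar 12 mm thick and 130 mm long along the machine's y, on two 10 mm aluminium posts 120 mm apart, near the cover's front edge. With the cover shut it is 190 mm from the hinge axis towards the front and 52 mm above the hinge axis (164 mm above the bench), its centre 41 mm above the cover's top face. It turns with the cover about the hinge axis.
- cover (a joint): Opening angle of the cover in rad: 0 shut, growing as the handle edge rises and swings back over the hinge, 0.785 = 45 degrees, stop at 1.75. The cover weighs about 0.5 kg, turns almost without friction and falls shut from any angle below about 1.3 rad; lifting it at the handle takes 2 to 4 N.
- isolator: Isolator switch box, grey, fixed to the bench, 110 mm (its x) by 80 mm (its y) by 60 mm high, on one side of the machine or the other. Origin at the centre of its underside, z up. The lever's pivot is above the origin, 78 mm over the bench, between two low steel cheeks that rise to 87 mm above the bench, and its axis is along the box's y.
- lever_grip (a point): Centre of the isolator lever's grip: a black round bar 20 mm thick and 56 mm long along the box's y, 80 mm from the pivot, at the end of two steel blades. On: it is 45 mm to the box's -x side of the pivot (roughly towards the robot), 144 mm above the bench. Off: 45 mm to the +x side, same height. Half-way it stands upright with its top 168 mm above the bench.
- lever (a joint): Lever angle in rad: 0 = on (start, leaning to the box's -x), 1.2 = off (leaning to its +x), half-way 0.6. It is over-centre: its heavy grip (about 0.2 kg) makes it drop to whichever end is nearer, and stay there; pushing it over at the grip takes 1 to 3 N at first and less towards the middle.
- tin: Bystander: round closed tin, 84 mm across and 100 mm high, on the other side of the machine from the isolator. Origin under its centre.
- glue: Bystander: glue bottle, 60 mm across, 160 mm high. Origin under its centre.
- strip: Bystander: flat wooden strip 200 by 30 by 8 mm lying in front of the machine. Origin under its centre.
- brush: Bystander: brush lying on the bench.
- driver: Bystander: screwdriver lying on the bench.
- block: Bystander: wooden block 60 by 90 by 45 mm. Origin under its centre.
Things that resemble listed ones, but are neither listed nor needed, are in the scene too. What is shaped like the isolator but red is not meant.

How it is judged:
On the way, in this order (a step that is already met when the one before it is completed fails the run):
1. the isolator lever is flipped to off while the cover is shut (value of joint lever above 1.1 rad and value of joint cover below 0.08 rad), for 0.2 s.
2. the cover is lifted in the fingers (value of joint cover above 0.3 rad and contact force between the fingers and cover above 0.3 N), for 0.1 s.
At the end, for the whole second after the job is handed in: The isolator lever is at off (above 1.1 of 1.2 rad); the cover is held still by the fingers (contact above 0.5 N) at 45 degrees, within 6 degrees either way; no bystander has moved 30 mm (value of joint cover between 0.68 and 0.89 rad and velocity of joint cover between -0.08 and 0.08 rad/s and contact force between the fingers and cover above 0.5 N and value of joint lever above 1.1 rad and distance of each of tin, glue, strip, brush, driver, block from where it was at the start of the episode below 0.03 m); the arm keeps its last pose, push and grip.
It fails at once if the cover is opened while the isolator is on (value of joint cover above 0.12 rad and value of joint lever below 0.9 rad).
It fails at once if a bystander is moved by more than 30 mm or knocked over (distance of any of tin, glue, strip, brush, driver, block from where it was at the start of the episode above 0.03 m or angle between any of tin, glue's own z axis and vertical above 0.5 rad).
It also fails if it takes over 51 s, if anything falls off the work surface, if the arm or the gripper's body presses on something with over 40 N, if the wrist force passes 120 N, or if a joint passes its speed limit or range.

## Working session

There is one attempt and no reset: what is moved stays moved. The work goes in short steps, Python scripts to look and compute and a tool call to move; the robot and the scene stay as the last step left them, time stands still between calls to the robot, and variables do not carry over. Pictures are saved under pics/ and viewed, at most 10 in all, crops included, and the job is handed in when it is done.

Besides the shell and the picture viewer there is one more tool, called after ">>>" in YAML: its name, and indented under it one key for each argument. apply_moves: Moves the arm, as the interface text tells. Its arguments: {"type":"object","properties":{"moves":{"type":"array"}},"required":["moves"]}

```bash
mkdir -p pics
cat > h.py <<'E'
import numpy as np, cv2
from bench import ctrl
from scipy.spatial.transform import Rotation as R
def world(cam,depth):
    p=ctrl.camera_params(cam);K=np.array(p["K"]);T=np.array(p["cam_to_world"])
    v,u=np.mgrid[:384,:512]
    P=np.stack([(u-K[0,2])/K[0,0]*depth,(v-K[1,2])/K[1,1]*depth,depth],-1)
    W=P@T[:3,:3].T+T[:3,3]; W[depth<=0]=np.nan
    return W
E
python3 - <<'E'
from h import *
np.set_printoptions(precision=4,suppress=True)
o=ctrl.get_obs();print({k:np.round(v,3) for k,v in o.items()}, ctrl.pinch_z)
ims=[]
for c in ["top","side"]:
    im,d=ctrl.camera(c);np.savez(f"{c}.npz",im=im,d=d);ims.append(im)
    W=world(c,d)
    print(c,ctrl.camera_params(c)["cam_to_world"])
    for t in ["machine","cover_handle","isolator","lever_grip","tin","glue","strip","block","brush","driver"]:
        for r in ctrl.outline_of(c,t)[:3]:
            m=r["region"];w=W[m];w=w[~np.isnan(w[:,0])]
            print(t,round(r["score"],2),np.round(r["position"]),m.sum(),*(np.percentile(w,[5,50,95],axis=0).round(3).tolist() if len(w) else []))
for c,im in zip(["top","side"],ims): cv2.imwrite(f"pics/{c}0.png",cv2.resize(im[...,::-1],(800,600)))
E
```

```text
{'time_s': np.float64(0.0), 'q': array([ 1.009,  0.182,  1.608,  0.   ,  1.354, -0.206]), 'dq': array([-0.001, -0.001, -0.002,  0.001, -0.   ,  0.001]), 'joint_efforts': array([ -0.003, -44.487, -35.133,  -0.   ,   0.009,   0.   ]), 'eef_pos': array([0.2  , 0.539, 0.23 ]), 'eef_rot': array([-0.   ,  0.177,  0.984, -0.001]), 'wrist_force': array([-1.414,  0.901, -0.094]), 'torque': array([-0.027, -0.01 ,  0.012]), 'grasp_force': np.float64(0.0), 'opening': np.float64(1.001)} 0.0187
top [[-0.0148 -0.9955  0.094   0.4677]
 [-0.9997  0.0165  0.0175 -0.0025]
 [-0.019  -0.0937 -0.9954  1.2704]
 [ 0.      0.      0.      1.    ]]
machine 0.98 [315. 164.] 8486 [0.545, -0.246, 0.116] [0.646, -0.119, 0.121] [0.749, 0.006, 0.126]
cover_handle 0.56 [309. 162.] 8149 [0.549, -0.245, 0.117] [0.647, -0.12, 0.121] [0.747, 0.005, 0.126]
isolator 0.76 [224. 210.] 1100 [0.475, 0.09, 0.038] [0.525, 0.127, 0.06] [0.573, 0.173, 0.151]
lever_grip 0.85 [226. 215.] 237 [0.474, 0.091, 0.08] [0.492, 0.12, 0.148] [0.531, 0.143, 0.154]
lever_grip 0.57 [279. 255.] 679 [0.376, -0.116, 0.002] [0.393, -0.027, 0.007] 
[... 1364 characters left out ...]
.506, -0.394, 0.148] [0.547, -0.364, 0.155]
lever_grip 0.76 [228. 183.] 245 [0.475, 0.09, 0.08] [0.498, 0.116, 0.14] [0.528, 0.146, 0.155]
tin 0.58 [210. 171.] 743 [0.506, 0.298, 0.009] [0.531, 0.313, 0.074] [0.58, 0.366, 0.103]
glue 0.94 [392. 274.] 1446 [0.667, -0.375, 0.012] [0.681, -0.359, 0.084] [0.704, -0.334, 0.159]
strip 0.6 [216. 258.] 639 [0.378, -0.121, 0.002] [0.397, -0.042, 0.009] [0.417, 0.062, 0.011]
block 0.83 [253. 172.] 519 [0.657, 0.275, 0.003] [0.688, 0.309, 0.036] [0.736, 0.36, 0.049]
brush 0.88 [162. 205.] 532 [0.274, 0.246, 0.006] [0.342, 0.261, 0.018] [0.446, 0.281, 0.022]
driver 0.95 [278. 322.] 582 [0.296, -0.319, 0.013] [0.406, -0.313, 0.022] [0.461, -0.301, 0.027]
```

View pics/top0.png

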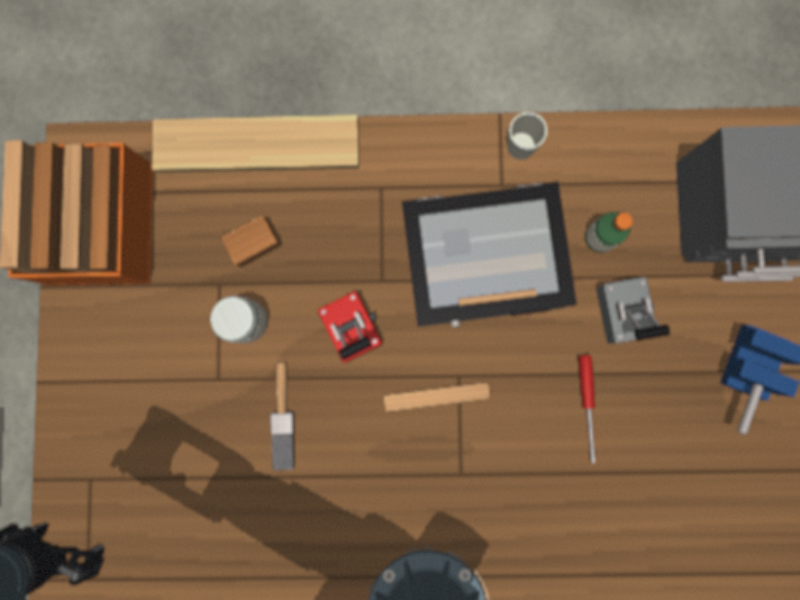

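View pics/side0.png

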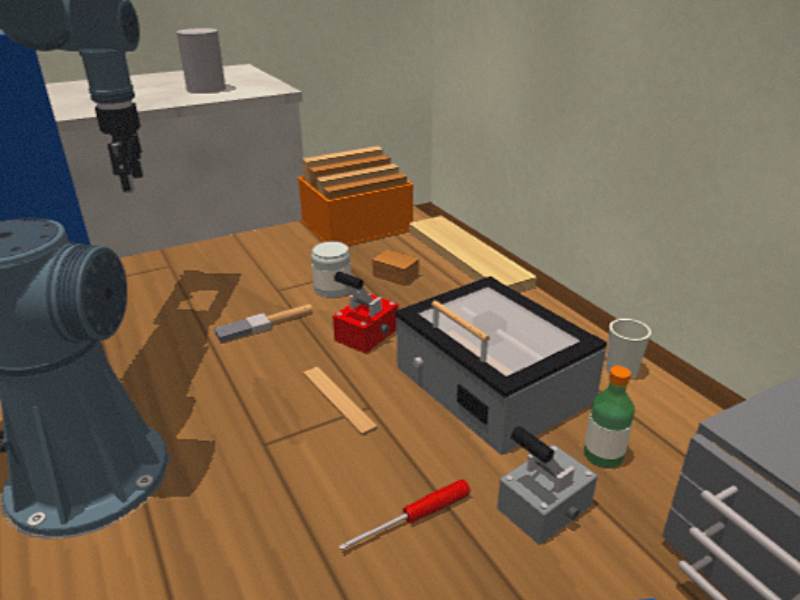

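Top picture (800×600): there are two isolator-shaped boxes, a red one at about (350,325) and a grey one at about (632,312). The grey one fits: the task excludes red, and it sits on the opposite side of the machine from the tin (235,318). Its grip is at (650,332) and the handle bar at (498,297). In the side picture the grey box is at (548,492), its grip at (532,443) and the handle at (460,320).

Next I'll confirm it in a crop and measure the geometry.

Run:
```python
from h import *
np.set_printoptions(precision=4,suppress=True)
D={c:np.load(c+".npz") for c in ["top","side"]}
Ws={c:world(c,D[c]["d"]) for c in D}
for c in D:
    W=Ws[c];x,y,z=np.moveaxis(W,-1,0)
    def rect(m,name):
        p=W[m][:,:2].astype(np.float32);r=cv2.minAreaRect(p*1000)
        C=np.cov(p.T);w,v=np.linalg.eigh(C);a=np.degrees(np.arctan2(v[1,1],v[0,1]))
        print(c,name,m.sum(),"rect",np.round(r[0],1),np.round(r[1],1),round(r[2],1),"pca",round(a,1),"mean",W[m].mean(0),"z95",np.percentile(W[m][:,2],95))
    reg=(x>.46)&(x<.64)&(y>-.47)&(y<-.3)
    rect(reg&(z>.052)&(z<.066),"isoTop")
    rect(reg&(z>.125)&(z<.17),"grip")
    reg=(x>.5)&(x<.8)&(y>-.29)&(y<.05)
    rect(reg&(z>.108)&(z<.128),"cover")
    rect(reg&(z>.145)&(z<.18),"handle")
    reg=(x>.62)&(x<.75)&(y>-.4)&(y<-.29)
    rect(reg&(z>.05)&(z<.17),"glue")
a=cv2.resize(D["side"]["im"][200:384,200:440,::-1],None,fx=3,fy=3,interpolation=cv2.INTER_CUBIC)
cv2.imwrite("pics/crop1.png",a)
```

```text
top isoTop 759 rect [ 548.4 -382.5] [109.5  80.8] 9.1 pca 171.3 mean [ 0.5546 -0.3756  0.0592] z95 0.06311200851300283
top grip 188 rect [ 508.3 -388.5] [29.4 55.6] 8.1 pca 99.2 mean [ 0.5051 -0.3881  0.1491] z95 0.15552771256373082
top cover 7923 rect [ 650.5 -120.3] [225.1 281.1] 6.3 pca 96.5 mean [ 0.6501 -0.1198  0.1208] z95 0.12486596901716077
top handle 225 rect [ 566.8 -129.3] [ 12.1 129.4] 6.4 pca 96.5 mean [ 0.5663 -0.1283  0.1674] z95 0.17150513626800729
top glue 485 rect [ 691.3 -344.6] [59.  54.1] 39.4 pca -145.9 mean [ 0.6872 -0.3383  0.112 ] z95 0.16037224632525077
side isoTop 1273 rect [ 550.7 -381.7] [112.  81.] 8.4 pca 178.7 mean [ 0.5413 -0.39    0.0603] z95 0.0630513320864576
side grip 301 rect [ 505.9 -389.4] [20.1 56.8] 8.9 pca 101.1 mean [ 0.5033 -0.3925  0.1501] z95 0.15526960877418872
side cover 5302 rect [ 652.1 -118.4] [226.8 283.2] 6.4 pca 93.9 mean [ 0.6464 -0.1408  0.1223] z95 0.12550520127940978
side handle 247 rect [ 568.3 -127.4] [ 13.7 131.9] 7.5 pca 96.5 mean [ 0.5684 -0.1358  0.1659] z95 0.17177464569785228
side glue 1058 rect [ 688.1 -350.4] [44.6 58.1] 19.2 pca 128.4 mean [ 0.6834 -0.3566  0.1029] z95 0.160562442214483
```

View pics/crop1.png

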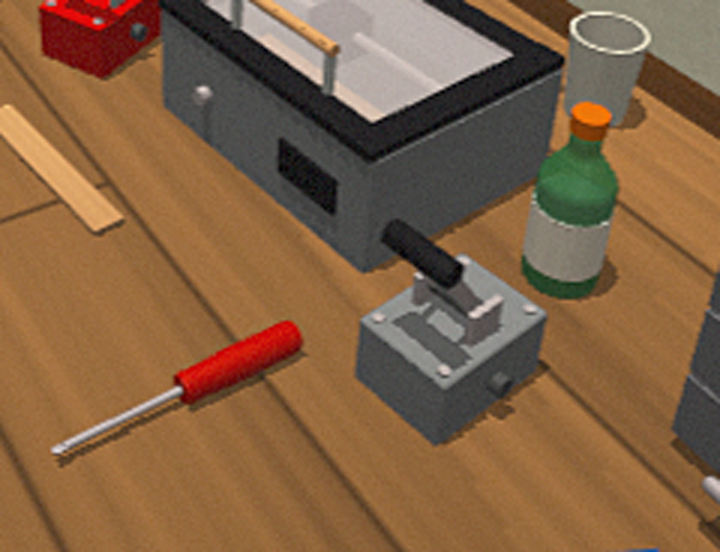

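Crop: the grey isolator has its lever leaning towards the robot, with the black grip at about (425,252) in the crop and the driver and glue clear of it. Now I'll work out the move rows.

```bash
cat >> h.py <<'E'
def plan(wps, yaw_y=None, n=None, tilt=0):
    """rows from the present pose through wps (world), turning to a vertical tool whose y has yaw yaw_y (deg)"""
    o=ctrl.get_obs();p=np.array(o["eef_pos"]);q=o["eef_rot"];r=R.from_quat([q[1],q[2],q[3],q[0]])
    if yaw_y is None: tgt=r
    else:
        a=np.radians(yaw_y);y=np.array([np.cos(a),np.sin(a),0]);z=np.array([0,0,-1.]);tgt=R.from_matrix(np.stack([np.cross(y,z),y,z],1))
    for w in wps:
        w=np.array(w,float);k=int(np.ceil(np.linalg.norm(w-p)/.058)) if n is None else n
        for i in range(k):
            off=r.inv().apply((w-p)/(k-i))*1000
            rv=np.degrees((r.inv()*tgt).as_rotvec());m=np.abs(rv).max()
            rv=rv*min(1,10.5/m) if m>.3 else rv*0
            off=off.round(0 if n is None else 1);rv=rv.round(1)
            print(off.tolist(),rv.tolist())
            p=p+r.apply(off)/1000;r=r*R.from_rotvec(np.radians(rv))
    print("end",p.round(4))
E
python3 - <<'E'
from h import *
plan([(.38,.32,.25),(.45,0,.25),(.42,-.40,.25)],7.5)
E
```

```text
[-49.0, -29.0, -4.0] [0.0, 0.0, 10.5]
[-53.0, -19.0, -4.0] [0.0, 0.0, 10.5]
[-56.0, -9.0, -4.0] [0.0, 0.0, 10.5]
[-57.0, 1.0, -3.0] [0.0, 0.0, 10.5]
[-55.0, 12.0, -4.0] [0.0, 0.0, 10.5]
[-54.0, -5.0, 0.0] [0.0, 0.0, 9.6]
[-54.0, 5.0, 0.0] [0.0, -0.0, 0.0]
[-55.0, 5.0, 0.0] [0.0, -0.0, 0.0]
[-54.0, 4.0, 0.0] [0.0, -0.0, 0.0]
[-55.0, 5.0, 0.0] [0.0, -0.0, 0.0]
[-54.0, 4.0, 0.0] [0.0, -0.0, 0.0]
[-56.0, -12.0, 0.0] [0.0, -0.0, 0.0]
[-56.0, -12.0, 0.0] [0.0, -0.0, 0.0]
[-56.0, -12.0, 0.0] [0.0, -0.0, 0.0]
[-56.0, -11.0, 0.0] [0.0, -0.0, 0.0]
[-56.0, -12.0, 0.0] [0.0, -0.0, 0.0]
[-57.0, -11.0, 0.0] [0.0, -0.0, 0.0]
[-56.0, -12.0, 0.0] [0.0, -0.0, 0.0]
end [ 0.4196 -0.4     0.2503]
```

>>> apply_moves:
  moves:
    - {"jaw": 0, "offset": [-49, -29, -4], "rot": [0, 0, 10.5]}
    - {"jaw": 0, "offset": [-53, -19, -4], "rot": [0, 0, 10.5]}
    - {"jaw": 0, "offset": [-56, -9, -4], "rot": [0, 0, 10.5]}
    - {"jaw": 0, "offset": [-57, 1, -3], "rot": [0, 0, 10.5]}
    - {"jaw": 0, "offset": [-55, 12, -4], "rot": [0, 0, 10.5]}

```text
time_s: 1.72
eef_pos: [0.3809, 0.3186, 0.2506]
eef_rot: [0.0, 0.596, 0.803, 0.0]
wrist_force: [1.5, -0.8, 0.5]
opening: -0.001
grasp_force: 0.0
```

>>> apply_moves:
  moves:
    - {"jaw": 0, "offset": [-54, -5, 0], "rot": [0, 0, 9.6]}
    - {"jaw": 0, "offset": [-54, 5, 0], "rot": [0, 0, 0]}
    - {"jaw": 0, "offset": [-55, 5, 0], "rot": [0, 0, 0]}
    - {"jaw": 0, "offset": [-54, 4, 0], "rot": [0, 0, 0]}
    - {"jaw": 0, "offset": [-55, 5, 0], "rot": [0, 0, 0]}

```text
time_s: 2.35
eef_pos: [0.4387, 0.0516, 0.2506]
eef_rot: [0.0, 0.659, 0.752, 0.0]
wrist_force: [1.4, 0.1, -0.2]
opening: 0.004
grasp_force: 0.0
```

>>> apply_moves:
  moves:
    - {"jaw": 0, "offset": [-54, 4, 0], "rot": [0, 0, 0]}
    - {"jaw": 0, "offset": [-56, -12, 0], "rot": [0, 0, 0]}
    - {"jaw": 0, "offset": [-56, -12, 0], "rot": [0, 0, 0]}
    - {"jaw": 0, "offset": [-56, -12, 0], "rot": [0, 0, 0]}
    - {"jaw": 0, "offset": [-56, -11, 0], "rot": [0, 0, 0]}

```text
time_s: 2.98
eef_pos: [0.4318, -0.2299, 0.2506]
eef_rot: [0.0, 0.659, 0.752, 0.0]
wrist_force: [1.2, -0.7, -0.1]
opening: -0.004
grasp_force: 0.0
```

>>> apply_moves:
  moves:
    - {"jaw": 0, "offset": [-56, -12, 0], "rot": [0, 0, 0]}
    - {"jaw": 0, "offset": [-57, -11, 0], "rot": [0, 0, 0]}
    - {"jaw": 0, "offset": [-56, -12, 0], "rot": [0, 0, 0]}
    - {"jaw": 0, "offset": [0, 0, 0], "rot": [0, 0, 0]}
    - {"jaw": 0, "offset": [0, 0, 0], "rot": [0, 0, 0]}

```text
time_s: 3.6
eef_pos: [0.4194, -0.3995, 0.2499]
eef_rot: [-0.001, 0.659, 0.752, 0.0]
wrist_force: [0.1, 0.7, -0.1]
opening: 0.001
grasp_force: 0.0
```

>>> apply_moves:
  moves:
    - {"jaw": 0, "offset": [3, 0, 55], "rot": [0, 0, 0]}
    - {"jaw": 0, "offset": [0, 0, 59], "rot": [0, 0, 0]}
    - {"jaw": 0, "offset": [0, 25, 0], "rot": [0, 0, 0]}
    - {"jaw": 0, "offset": [0, 18, 0], "rot": [0, 0, 0]}
    - {"jaw": 0, "offset": [0, 15, 0], "rot": [0, 0, 0]}

```text
time_s: 4.22
eef_pos: [0.4786, -0.389, 0.1377]
eef_rot: [0.001, 0.659, 0.752, -0.0]
wrist_force: [0.0, -0.1, 0.6]
opening: -0.002
grasp_force: 0.0
```

>>> apply_moves:
  moves:
    - {"jaw": 0, "offset": [0, 16, 0], "rot": [0, 0, 0]}
    - {"jaw": 0, "offset": [0, 16, 0], "rot": [0, 0, 0]}
    - {"jaw": 0, "offset": [0, 16, 0], "rot": [0, 0, 0]}
    - {"jaw": 0, "offset": [0, 15, 0], "rot": [0, 0, 0]}
    - {"jaw": 0, "offset": [0, 10, 0], "rot": [0, 0, 0]}

```text
time_s: 4.85
eef_pos: [0.5502, -0.3793, 0.1358]
eef_rot: [-0.0, 0.659, 0.752, 0.0]
wrist_force: [0.1, 0.1, -0.6]
opening: -0.004
grasp_force: 0.0
```

Run:
```python
from h import *
im,d=ctrl.camera("side");W=world("side",d);x,y,z=np.moveaxis(W,-1,0)
m=(x>.46)&(x<.66)&(y>-.47)&(y<-.3)&(z>.1)&(z<.17)
for r in ctrl.outline_of("side","lever_grip")[:2]: print(r["score"],r["position"],np.nanmedian(W[r["region"]],0))
cv2.imwrite("pics/side2.png",cv2.resize(im[120:384,160:460,::-1],None,fx=2,fy=2))
```

```text
0.89 [362.8, 285.1] [ 0.56407013 -0.39313189  0.11203842]
0.72 [226.6, 182.2] [0.4996233  0.11350091 0.14032895]
```

View pics/side2.png

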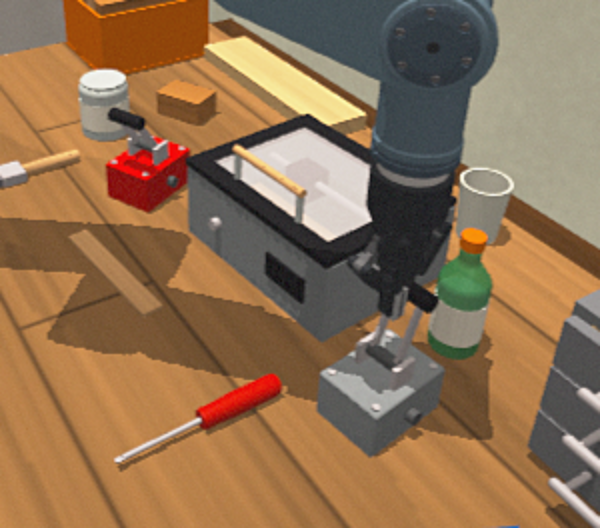

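Crop: the lever now leans to the far side, with its grip at about (425,297) beyond the fingers. I'll retreat straight up, go over the handle and re-measure.

>>> apply_moves:
  moves:
    - {"jaw": 0, "offset": [0, 0, -55], "rot": [0, 0, 0]}
    - {"jaw": 0, "offset": [0, 0, -55], "rot": [0, 0, 0]}
    - {"jaw": 1, "offset": [50, -20, 0], "rot": [0, 0, 0]}
    - {"jaw": 1, "offset": [55, -20, 0], "rot": [0, 0, 0]}
    - {"jaw": 1, "offset": [0, -20, 0], "rot": [0, 0, 0]}

```text
time_s: 5.58
eef_pos: [0.4746, -0.2801, 0.2459]
eef_rot: [-0.001, 0.658, 0.753, 0.0]
wrist_force: [-0.1, -1.3, 0.7]
opening: 0.637
grasp_force: 0.0
```

Run:
```python
from h import *
for c in ["top","side"]:
    im,d=ctrl.camera(c);W=world(c,d);x,y,z=np.moveaxis(W,-1,0)
    m=(x>.46)&(x<.66)&(y>-.47)&(y<-.34)&(z>.125)&(z<.17)
    print(c,m.sum(),np.nanmedian(W[m],0))
    m=(x>.53)&(x<.6)&(y>-.2)&(y<-.05)&(z>.15)&(z<.18)
    print(c,m.sum(),np.nanmedian(W[m],0))
plan([(.5675,-.129,.25)],6.4)
```

```text
top 183 [ 0.59100889 -0.37434284  0.15068855]
top 226 [ 0.56637396 -0.1282764   0.16773257]
side 338 [ 0.58986581 -0.37978171  0.14890329]
side 148 [ 0.57123419 -0.16580872  0.16830482]
[35.0, 28.0, -1.0] [-0.0, 0.0, 1.1]
[36.0, 27.0, -1.0] [-0.0, 0.0, 0.0]
[36.0, 28.0, -1.0] [-0.0, 0.0, 0.0]
[35.0, 27.0, -1.0] [-0.0, 0.0, 0.0]
end [ 0.5672 -0.1292  0.2503]
```

The lever's grip is at x≈0.59 on both cameras, which is home at off. Next I'll move over the handle and descend.

>>> apply_moves:
  moves:
    - {"jaw": 1, "offset": [35, 28, -1], "rot": [0, 0, 1.1]}
    - {"jaw": 1, "offset": [36, 27, -1], "rot": [0, 0, 0]}
    - {"jaw": 1, "offset": [36, 28, -1], "rot": [0, 0, 0]}
    - {"jaw": 1, "offset": [35, 27, -1], "rot": [0, 0, 0]}
    - {"jaw": 1, "offset": [0, 0, 0], "rot": [0, 0, 0]}

```text
time_s: 6.3
eef_pos: [0.5702, -0.1276, 0.2501]
eef_rot: [-0.0, 0.665, 0.747, 0.0]
wrist_force: [0.1, -1.0, 0.2]
opening: 1.002
grasp_force: 0.0
```

>>> apply_moves:
  moves:
    - {"jaw": 1, "offset": [0, 0, 40], "rot": [0, 0, 0]}
    - {"jaw": 1, "offset": [0, 0, 40], "rot": [0, 0, 0]}
    - {"jaw": 1, "offset": [0, 0, 23], "rot": [0, 0, 0]}
    - {"jaw": 1, "offset": [0, 0, 0], "rot": [0, 0, 0]}
    - {"jaw": 0, "offset": [0, 0, 0], "rot": [0, 0, 0]}

```text
time_s: 6.92
eef_pos: [0.5693, -0.1309, 0.1484]
eef_rot: [0.001, 0.667, 0.745, 0.0]
wrist_force: [0.6, 0.7, 0.2]
opening: 0.813
grasp_force: 0.0
```

>>> apply_moves:
  moves:
    - {"jaw": 0, "offset": [0, 0, 0], "rot": [0, 0, 0]}
    - {"jaw": 0, "offset": [0, 0, 0], "rot": [0, 0, 0]}
    - {"jaw": 0, "offset": [0, 0, 0], "rot": [0, 0, 0]}
    - {"jaw": 0, "offset": [0, 0, 0], "rot": [0, 0, 0]}
    - {"jaw": 0, "offset": [0, 0, 0], "rot": [0, 0, 0]}

```text
time_s: 7.55
eef_pos: [0.5677, -0.13, 0.148]
eef_rot: [-0.001, 0.666, 0.746, -0.001]
wrist_force: [-6.2, 0.3, 6.3]
opening: 0.116
grasp_force: 58.6
```

Run:
```python
from h import *
im,d=ctrl.camera("side")
cv2.imwrite("pics/side3.png",cv2.resize(im[120:384,160:460,::-1],None,fx=2,fy=2))
im,d=ctrl.camera("wrist");cv2.imwrite("pics/wrist3.png",im[...,::-1])
```

```text
(no output)
```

View pics/side3.png

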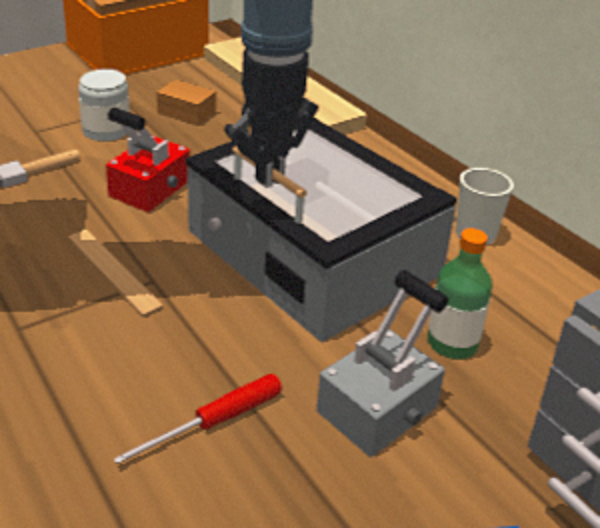

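Crop: the fingers are around the bar at about (268,178), and the lever is at off with its grip at (422,290). Now I'll lift along the arc.

>>> apply_moves:
  moves:
    - {"jaw": 0, "offset": [0, 4.7, -14.7], "rot": [0, 0, 0]}
    - {"jaw": 0, "offset": [0, 5.8, -14.4], "rot": [0, 0, 0]}
    - {"jaw": 0, "offset": [0, 6.9, -13.8], "rot": [0, 0, 0]}
    - {"jaw": 0, "offset": [0, 8, -13.3], "rot": [0, 0, 0]}
    - {"jaw": 0, "offset": [0, 8.9, -12.5], "rot": [0, 0, 0]}

```text
time_s: 8.28
eef_pos: [0.6004, -0.1264, 0.2169]
eef_rot: [-0.002, 0.667, 0.745, -0.002]
wrist_force: [-12.1, -3.4, 4.1]
opening: 0.114
grasp_force: 58.5
```

>>> apply_moves:
  moves:
    - {"jaw": 0, "offset": [0, 10, -11.9], "rot": [0, 0, 0]}
    - {"jaw": 0, "offset": [0, 10.8, -11], "rot": [0, 0, 0]}
    - {"jaw": 0, "offset": [0, 11.7, -10.1], "rot": [0, 0, 0]}
    - {"jaw": 0, "offset": [0, 12.5, -9.2], "rot": [0, 0, 0]}
    - {"jaw": 0, "offset": [0, 13.1, -8.2], "rot": [0, 0, 0]}

```text
time_s: 8.9
eef_pos: [0.66, -0.1199, 0.2706]
eef_rot: [0.0, 0.667, 0.745, -0.001]
wrist_force: [-9.2, -2.1, 9.3]
opening: 0.115
grasp_force: 61.0
```

>>> apply_moves:
  moves:
    - {"jaw": 0, "offset": [0, 0, 0], "rot": [0, 0, 0]}
    - {"jaw": 0, "offset": [0, 0, 0], "rot": [0, 0, 0]}
    - {"jaw": 0, "offset": [0, 0, 0], "rot": [0, 0, 0]}
    - {"jaw": 0, "offset": [0, 0, 0], "rot": [0, 0, 0]}
    - {"jaw": 0, "offset": [0, 0, 0], "rot": [0, 0, 0]}

```text
time_s: 9.52
eef_pos: [0.6601, -0.1199, 0.2706]
eef_rot: [0.001, 0.666, 0.746, -0.0]
wrist_force: [-9.9, -1.0, 12.2]
opening: 0.111
grasp_force: 61.5
```

Run:
```python
from h import *
a=np.radians(6.4);ux=np.array([np.cos(a),np.sin(a)]);h=np.array([.5675,-.129])+.19*ux
print(ctrl.get_obs()["joint_efforts"])
for c in ["top","side"]:
    im,d=ctrl.camera(c);W=world(c,d)
    r=ctrl.outline_of(c,"cover_handle")
    X=(W[...,:2]-h)@ux; Y=(W[...,:2]-h)@[-ux[1],ux[0]]; Z=W[...,2]-.112
    m=(np.abs(Y)<.15)&(X>-.22)&(X<.03)&(Z>.012)&(Z<.26)
    for s in (-1,1):
      n=m&(s*Y>.09)&(np.abs(Y)<.135)          # frame's side strips, clear of the gripper
      A=np.degrees(np.arctan2(Z[n],-X[n]));
      if n.sum()>20:
        p=np.polyfit(-X[n],Z[n],1);q=np.abs(Z[n]-np.polyval(p,-X[n]))<.01;p=np.polyfit(-X[n][q],Z[n][q],1)
        print(c,s,n.sum(),q.sum(),"cover deg",np.degrees(np.arctan(p[0])),"median",np.median(A))
    m=(np.abs(X+.59-.5)<9)&(W[...,0]>.46)&(W[...,0]<.66)&(W[...,1]>-.47)&(W[...,1]<-.34)&(W[...,2]>.125)&(W[...,2]<.17)
    print("lever",np.nanmedian(W[m],0))
    if c=="side": cv2.imwrite("pics/side4.png",cv2.resize(im[60:384,160:460,::-1],None,fx=1.8,fy=1.8))
```

```text
[ 1.95225008e+00 -4.74120963e+01 -3.47073591e+01  1.48390140e+00
 -3.03357951e+00 -1.22990721e-02]
top -1 115 112 cover deg 43.766984048648425 median 47.82371598756823
top 1 847 840 cover deg 45.00656734474876 median 49.22247215823444
lever [ 0.59093304 -0.37371416  0.15051225]
side -1 256 256 cover deg 46.19273229035794 median 47.30066848896563
side 1 209 207 cover deg 45.82027024416388 median 47.83602951824698
lever [ 0.58997736 -0.38019009  0.14923742]
```

View pics/side4.png

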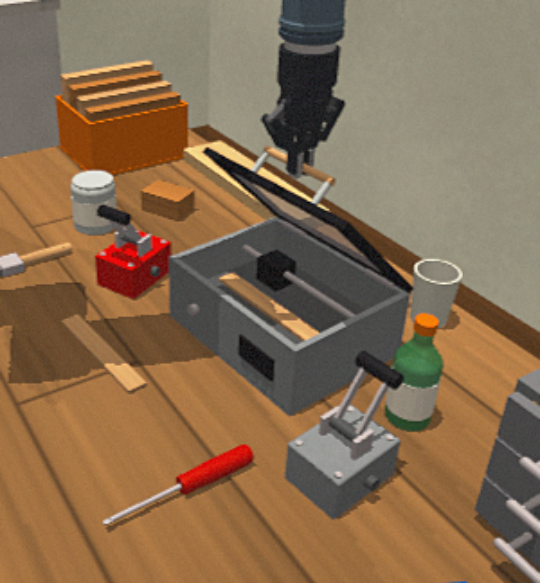

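Crop: the cover is held open by the bar at about (297,165), measured at about 45°. The lever is at off with its grip at (378,368), and the bystanders haven't moved. Handing in.

```bash
python3 -c "
from bench import ctrl
print(ctrl.hand_in())"
```

```text
the job is handed in; nothing more can be done
None
```

I flipped the grey isolator's lever to off with the cover still shut, then lifted the cover by its handle. The gripper is holding it still at about 45° (44–46° by camera), and the job is handed in, with no verdict shown.

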